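# Set a marked colony under the picking needle and click the filter slide in

## Robot

A 6-joint arm with a two-finger parallel gripper is mounted at the origin on the work surface. World frame = base frame: x ahead of the robot, y to its left, z up, the work surface at z = 0. Lengths are in m, angles in degrees, forces in N, time in s.
With the tool pointing down it reaches from about 0.4 to 0.825 m from the base axis. Payload 7 kg.
Tool frame: the origin (TCP) lies at the centre of the arm's flange, where the gripper is bolted on; the fingertips stand 178 mm ahead of it and the grasp point (between the pads) lies ahead of it (ctrl.grip_depth is the z of the grasp point in the tool frame, in m); z points along the fingers, x is the direction in which the jaws open and shut, and the axes are right-handed (so a half turn about z gives the same grasp; the last joint's range is limited). The gripper opens to 88 mm and grips with 3 to 60 N. Pads are 19 mm wide; open, the fingers measure 130 mm over their backs; the gripper's body (78 mm by 193 mm) begins 47 mm behind the grasp point.
Start: joints at [88.871, 20.546, 0.682, 0, -70.136, -16.507], TCP at [0.205, 0.643, 0.405] pointing down, gripper open.
Joint ranges: [-176.03, 176.03], [-82.01, 121.73], [-58.28, 71.71], [-173.87, 95.51], [-174.79, -0.11], [-173.66, 173.66]. Speed limits (degrees/s): [136.94, 136.94, 172.46, 180, 180, 180].

## Interface

Orientations are given as [roll, pitch, yaw] about the fixed x, y, z axes, in that order (R = Rz(yaw) Ry(pitch) Rx(roll)).
In Python, from plant import ctrl gives the robot as it stands.
- The arm moves only by the tool carry_out, never from a script. Its arguments are lists of equal length, an entry for each row: "linear": the shift along the tool's x, y, z in cm, a list of three; "twist": the turn about the tool's z in degrees. In form: {"linear": [[tx, ty, tz], ...], "twist": [twist, ...]}. A call has 1 to 12 rows; each row is the pose to reach, as a shift and turn from the pose measured when the call began, along the tool's axes at that moment; what a row does not reach only later rows make up. A row lasts 1/12 s, in which the tool goes at most 41.7 mm and 7.16 degrees, less where a joint would pass 70% of its speed; a pose out of reach is approached as far as the arm can. A call with a gripper value outside its range is refused whole. "fingers" is the gripper's target within -1 to 1 (fully open at 1, half-way at 0, shut at -1), set as the call begins (left out, the last holds). The fingers move at their own pace and stop on an object; the grip force is fixed at half the most. Time passes only in rows, so rows that repeat a pose let the fingers close. It gives the time, the measured TCP pose, the force and the opening at its end, in the units of the state.
- ctrl.get_obs(): the state, without advancing time (a new reading comes with each control period).
- ctrl.snapshot(name): name is "side" or "top"; returns the picture (480x640x3 uint8, blue, green, red); there is no depth.
- ctrl.camera_params(name): a dict with "fovy" (degrees; the focal length in pixels is half the picture's height over the tangent of half this angle, whatever the lens; pixels are square), "cx", "cy" (the principal point, pixels), "eye" and "rotation" of the camera in the world. Camera axes: x right, y down, z forward; pixel columns grow to the right and rows downward; lengths in m; the calibration is good to about 2 mm. A picture is of the moment at which its call begins. camera_params takes no time and is no camera call.
- ctrl.close_job(): hands the job in, once; it reports no verdict.
The state is a dict: "clock": time; "joint_pos": joint angles; "qvel": joint speeds; "tau": joint torques, N m; "tool_pos": TCP position; "orientation": TCP orientation; "force": force on the tool from outside, world axes, zero at the start; "moment": the same for the moment, N m; "opening": finger opening in m.
Only numpy, scipy, OpenCV 4.12 (cv2) and the standard library are available. Lean on these libraries where they do the work, as an engineer would, in place of code of your own. Each camera call takes 0.05 s, during which the arm holds its last target.

## Task

Grip the dish carrier by its blue fin, slide it flat over the dark stage until the red dot in the dish lies right below the tip of the fixed needle, and let go of it there. Then grip the green knob of the lamp's filter slide, slide it towards the white lamp head until you feel the ball click into the notch (neither short of it nor past it), and finish while still gripping the knob with the ball in the notch. Do not knock about the bottles, dishes, rack or centrifuge.

Things in the scene. Friction and masses are not known exactly. Their poses are not given: they have to be found in the camera images.
- carrier: loose aluminium dish carrier, 0.25 to 0.5 kg: plate 190 x 70 x 8 mm lying flat on the stage, origin at the centre of its underside, x along its length towards the dish, z up. On it a grip fin at x = -75 mm and a culture dish 58 mm across at x = +55 mm, its rim 20 mm above the underside. Slides by dry friction (1 to 5 N).
- fin (a point): centre of the top of the carrier's blue grip fin; the fin is upright, 34 mm long along the carrier's x, 14 mm thick along its y, and stands 34 mm above the plate; its top is 52 mm above the table. Nothing overhangs it.
- dot (a point): centre of the red dot, 10 mm across, on the cream jelly in the dish, on the carrier's x axis 135 mm from the fin, 25 mm above the table; the other, smaller spots are white
- needle_tip (a point): tip of the needle, pointing straight down, of the fixed picking stand; 34 mm above the table, 4 mm above the dish rim and 9 mm above the dot. Its holder hangs from a white arm 150 to 176 mm above the table that comes from the white post, which stands 62 mm from the tip along the stand's +x and 90 mm along its +y; 90 mm from the tip along the stand's -x is the middle of the dark stage plate.
- stand: fixed picking stand: dark stage plate 360 x 220 mm (x, y), 10 mm thick, lying on the table, origin at the centre of its underside; its x points away from the robot; a white post stands on its far left corner
- rail: fixed aluminium rail of the filter slide, 54 x 250 mm, the slide's bar in it 30 mm wide with its top 30 mm above the table; origin at the centre of the underside, y along the rail; the slide moves along the rail's -y (towards the lamp head and away from the stand)
- slide: filter slide: steel bar 30 mm wide, 205 long, origin on its underside below the knob, axes as the rail's; moves only along the rail's y, 100 mm in all. Starts within 15 mm of its +y end stop; the notch comes 25 to 75 mm on (differs each time), the far stop 25 to 60 mm later. Drags with 2 to 6 N; the drag falls to nothing as the ball drops in, and the notch lets go at 8 to 12 N.
- knob (a point): centre of the top of the green upright square knob on the slide, 16 x 16 mm, sides along the rail's x and y; it stands 34 mm above the bar; its top is 64 mm above the table
- notch (a point): middle of the notch, 12 mm wide, in the +x side of the slide's bar, 60 mm ahead of the knob (towards the lamp head), 22 mm above the table; a white line across the bar's top marks it. It moves with the slide.
- click (a point): fixed point on the bar's +x side where the ball bears, axes as the rail's; the notch must come here; let go within 1 mm, the ball settles it. The ball sits in a grey plunger block (28 x 26 mm, 36 high, white line on its top at the ball) beside the rail, with a red tail on its outer side that moves in as the ball drops.
- ball (a joint): how far the sprung ball (16 mm across) has come in, m: 0 to 0.0005 while it rubs on the plain side of the bar, 0.0020 fully in the notch
- lamp_head: fixed white lamp head astride the rail, 110 x 80 mm, 79 mm high, origin at the centre of its underside; the plunger block is 90 mm from it along its +y (towards the knob)
- bottle_blue: bystander: blue media bottle with white cap, 70 mm across, 140 high; origin at the centre of its underside
- bottle_amber: bystander: amber bottle with white cap, 60 mm across, 120 high; origin at the centre of its underside
- dish_stack: bystander: stack of three closed culture dishes, 60 mm across, 44 high; origin at the centre of its underside
- tube_rack: bystander: orange tube rack, 80 x 190 mm, 57 high with its coloured tube caps; origin at the centre of its underside
- centrifuge: bystander: white mini centrifuge with red domed lid, 150 mm across, 115 high; origin at the centre of its underside
Mind the look-alikes: they are no part of the job. Leave any purple look-alike of the lamp_head alone. What is shaped like the carrier but pink is not meant.

How it is judged:
By the outcome, as a careful person would: the job done as asked, in the order asked, and still so for the second after the job is handed in, while the arm keeps its last pose, push and grip.
It also fails if it takes over 58 s, if anything falls off the work surface, if the arm or the gripper's body presses on something with over 40 N, if the wrist force passes 120 N, or if a joint passes its speed limit or range.

## Working session

There is one attempt and no reset: what is moved stays moved. The work goes in short steps, Python scripts to look and compute and a tool call to move; the robot and the scene stay as the last step left them, time stands still between calls to the robot, and variables do not carry over. Pictures are saved under pics/ and viewed, and the job is handed in when it is done.

Besides the shell and the picture viewer there is one more tool, called in YAML: its name, and indented under it one key for each argument. carry_out: Moves the arm, as the interface text tells. Its arguments: {"type":"object","properties":{"linear":{"type":"array","items":{"type":"array","items":{"type":"number"}}},"twist":{"type":"array","items":{"type":"number"}},"fingers":{"type":"number"}},"required":["linear","twist"]}

```bash
mkdir -p pics; ls; python3 - <<'E'
from plant import ctrl
import cv2
print(ctrl.get_obs(), ctrl.grip_depth)
for n in ("side","top"):
    cv2.imwrite(f"pics/{n}0.png",ctrl.snapshot(n)); print(n,ctrl.camera_params(n))
E
```

```text
pics
{'clock': 0.0, 'joint_pos': array([ 8.88711323e+01,  2.05915114e+01,  6.34187577e-01, -2.22395206e-02,
       -7.01364077e+01, -1.65080819e+01]), 'qvel': array([ 0.00403711,  0.00260776, -0.1109318 ,  0.10927406,  0.02087509,
       -0.04537691]), 'tau': array([-1.03976232e-03, -5.82718384e+01,  2.93053150e+01,  6.99693024e+00,
        6.76166557e-03, -1.65766774e-04]), 'tool_pos': array([0.20443628, 0.64308867, 0.40371806]), 'orientation': array([-1.79993408e+02, -9.58090679e-02, -1.07644529e+02]), 'force': array([ 0.51061107, -0.39693615,  0.3053995 ]), 'moment': array([ 0.0141959 , -0.02400175,  0.01574937]), 'opening': 0.08771948979469825} 0.1593
side {'fovy': 57.26106238324047, 'cx': 315.83142085830906, 'cy': 238.62773783934276, 'eye': array([ 0.10484655, -0.73032142,  0.82771058]), 'rotation': array([-132.72595739,   -0.81250347,  -27.25865163])}
top {'fovy': 51.3815823432182, 'cx': 317.95800716490174, 'cy': 238.8666163102119, 'eye': array([ 0.42532676, -0.00693413,  1.35501943]), 'rotation': array([-1.76647317e+02,  7.62080759e-02, -9.10595356e+01])}
```

View pics/side0.png

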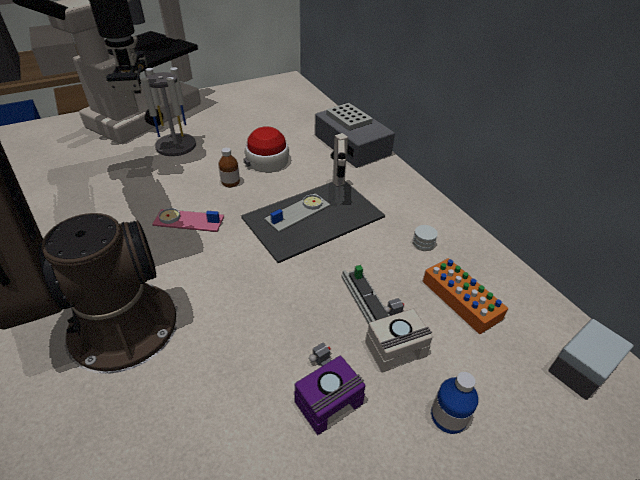

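View pics/top0.png

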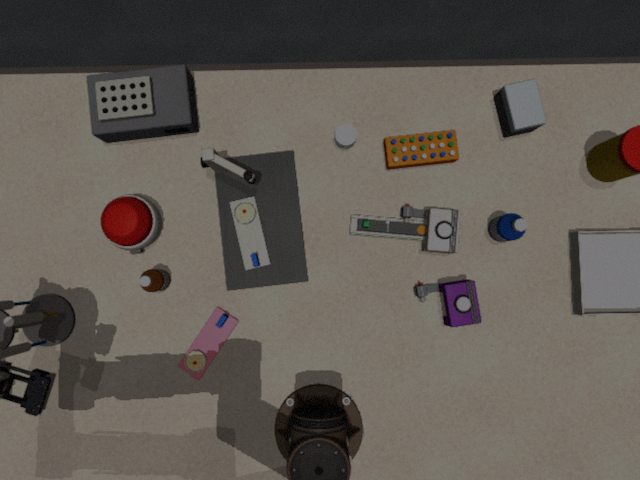

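```bash
cat > h.py <<'E'
import numpy as np, cv2
from scipy.spatial.transform import Rotation as R
def cam(p):
    f=240/np.tan(np.radians(p['fovy'])/2); return f,p['cx'],p['cy'],np.array(p['eye']),R.from_euler('xyz',p['rotation'],degrees=True).as_matrix()
def ray(p,uv,z):
    f,cx,cy,e,M=cam(p); d=M@np.array([(uv[0]-cx)/f,(uv[1]-cy)/f,1]); return e+d*(z-e[2])/d[2]
def proj(p,X):
    f,cx,cy,e,M=cam(p); c=M.T@(np.array(X)-e); return np.array([cx+f*c[0]/c[2],cy+f*c[1]/c[2]])
def crop(im,x,y,w,h,s,name): cv2.imwrite(name,cv2.resize(im[y:y+h,x:x+w],None,fx=s,fy=s,interpolation=cv2.INTER_CUBIC))
E
python3 - <<'E'
from h import *
t=cv2.imread('pics/top0.png');s=cv2.imread('pics/side0.png')
crop(t,190,140,130,160,3.7,'pics/c1.png')
crop(t,340,190,130,75,6,'pics/c2.png')
crop(s,230,125,170,140,4,'pics/c3.png')
crop(s,320,250,130,125,4.5,'pics/c4.png')
E
```

```text
(no output)
```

View pics/c1.png

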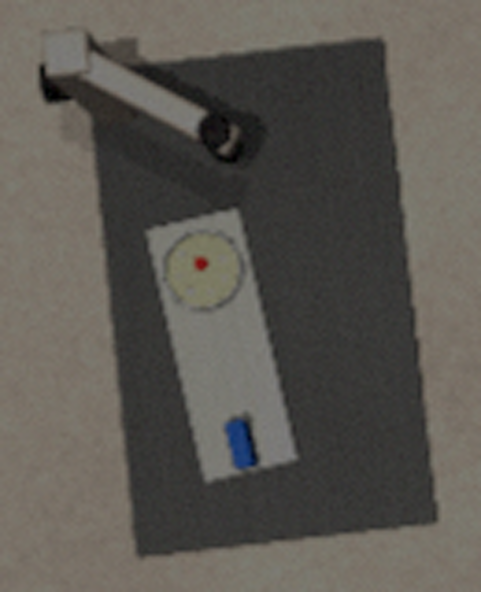

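View pics/c2.png

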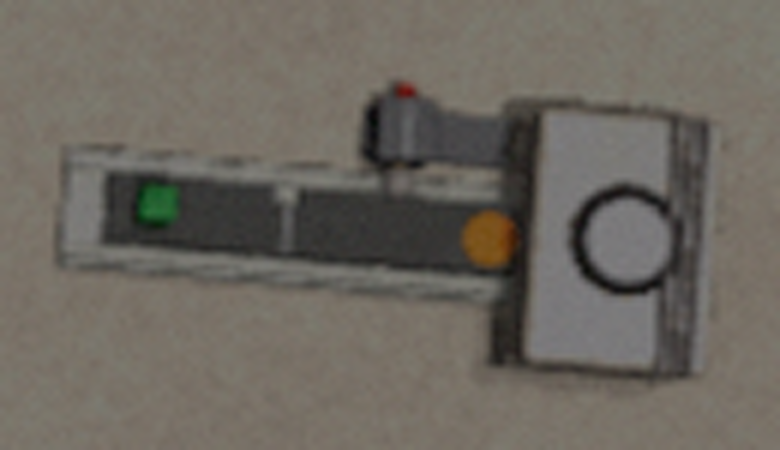

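View pics/c3.png

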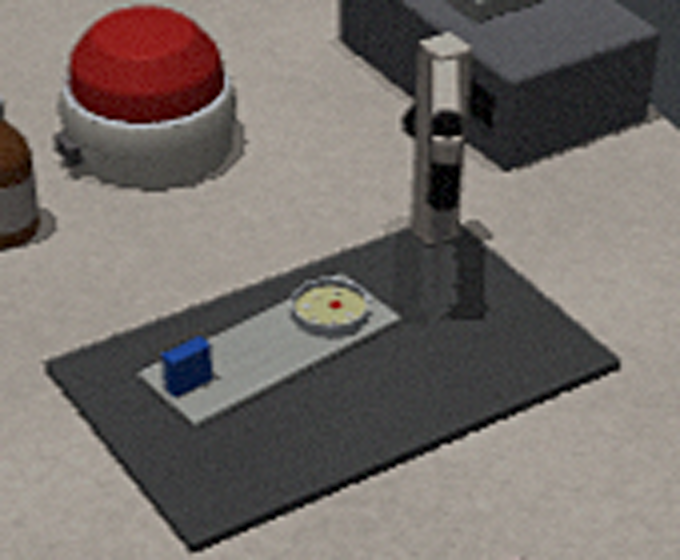

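View pics/c4.png

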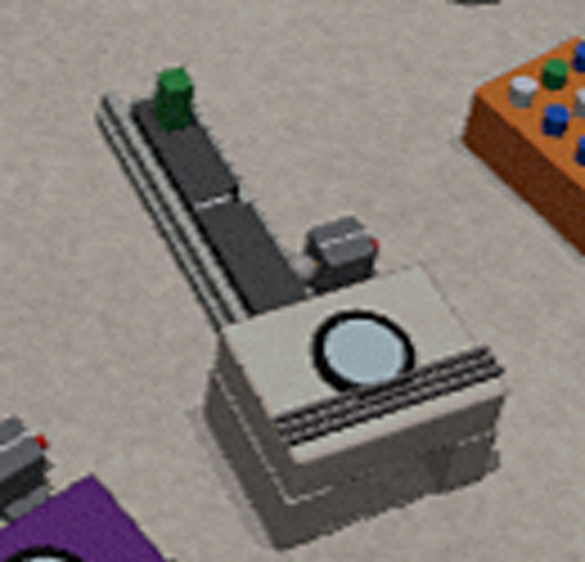

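```bash
cat > stage.py <<'E'
from h import *
from plant import ctrl
def hsvc(im,lo,hi,box):
    x,y,w,h=box; c=cv2.cvtColor(im[y:y+h,x:x+w],cv2.COLOR_BGR2HSV).astype(int)
    H,S,V=c[...,0],c[...,1],c[...,2]
    m=((H-lo[0])%180<=(hi[0]-lo[0])%180)&(S>=lo[1])&(V>=lo[2])
    n,l,st,ce=cv2.connectedComponentsWithStats(m.astype(np.uint8))
    k=1+np.argmax(st[1:,4]); yy,xx=np.where(l==k); wt=S[yy,xx].astype(float)
    return np.array([x+(xx*wt).sum()/wt.sum(),y+(yy*wt).sum()/wt.sum()]),len(xx)
def edge(g,a,b,n=60,r=6):
    "sub-pixel strongest gradient points near the segment a-b, line fit"
    a=np.array(a,float);b=np.array(b,float);d=(b-a)/np.linalg.norm(b-a);nn=np.array([-d[1],d[0]]);P=[]
    ts=np.linspace(-r,r,8*r+1)
    for s in np.linspace(.04,.96,n):
        c=a+(b-a)*s; q=c+ts[:,None]*nn
        v=cv2.remap(g,q[:,0].astype(np.float32)[None],q[:,1].astype(np.float32)[None],cv2.INTER_LINEAR)[0]
        gr=abs(np.gradient(v)); k=slice(max(0,gr.argmax()-6),gr.argmax()+7); P.append(c+nn*(ts[k]*gr[k]).sum()/gr[k].sum())
    P=np.array(P,np.float32)
    for _ in range(3):
        vx,vy,x0,y0=cv2.fitLine(P,cv2.DIST_HUBER,0,.01,.01).ravel()
        e=abs((P[:,0]-x0)*-vy+(P[:,1]-y0)*vx); P=P[e<max(.5,2*np.median(e))]
    return np.array([x0,y0]),np.array([vx,vy]),e.std(),len(P)
E
python3 - <<'E'
from stage import *
t=cv2.imread('pics/top0.png');p=ctrl.camera_params('top');s=cv2.imread('pics/side0.png');ps=ctrl.camera_params('side')
g=cv2.GaussianBlur(cv2.cvtColor(t,cv2.COLOR_BGR2GRAY).astype(np.float32),(0,0),1)
o=np.array([190,140]);k=3.7
seg={'far':([230,55],[383,40],.01),'right':([383,40],[437,520],0),'near':([437,520],[137,555],0),'left':([100,160],[137,555],.01)}
L={}
for n,(a,b,z) in seg.items():
    c,d,e,m=edge(g,o+np.array(a)/k,o+np.array(b)/k)
    A=ray(p,c-20*d,z)[:2];B=ray(p,c+20*d,z)[:2];u=(B-A)/np.linalg.norm(B-A)
    L[n]=(A,u);print(n,A,u,np.degrees(np.arctan2(u[1],u[0])),e,m)
def X(i,j):
    (A,u),(B,v)=L[i],L[j];return A+u*np.linalg.solve(np.c_[u,-v],B-A)[0]
C={a+b:X(a,b) for a in('far','near') for b in('left','right')};print(C)
ce=sum(C.values())/4
xd=(C['farleft']+C['farright']-C['nearleft']-C['nearright'])/2;yd=(C['farleft']+C['nearleft']-C['farright']-C['nearright'])/2
print('size',np.linalg.norm(xd),np.linalg.norm(yd),'center',ce);xd/=np.linalg.norm(xd)
print('needle est',ce+.09*xd,'yaw',np.degrees(np.arctan2(xd[1],xd[0])))
for nm,im,pp,bf,bd in(('top',t,p,(235,230,40,50),(230,195,35,35)),('side',s,ps,(265,205,30,25),(300,190,30,25))):
    d,n=hsvc(im,(170,120,60),(8,0,0),bd);f,m=hsvc(im,(100,120,30),(125,0,0),bf)
    print(nm,'dot',d,n,ray(pp,d,.025),'fin',f,m,ray(pp,f,.052))
    print('needle px',proj(pp,[*(ce+.09*xd),.034]))
E
```

```text
far [0.73840885 0.17406145] [ 0.0917402  -0.99578298] -84.73627260129561 0.09980491 60
right [0.63306899 0.04603459] [-0.99531525 -0.0966827 ] -174.4518228455916 0.10038723 59
near [0.37548978 0.1858262 ] [ 0.09617634 -0.99536431] -84.48097076877131 0.069333725 60
left [0.58794198 0.26255775] [-0.99531647 -0.09667023] -174.45254028471265 0.0988514 60
{'farleft': array([0.72899367, 0.27625742]), 'farright': array([0.74916484, 0.05731188]), 'nearleft': array([0.37011984, 0.24140175]), 'nearright': array([0.39126657, 0.02254644])}
size 0.3600726825099516 0.21987311347125607 center [0.55988623 0.14937937]
needle est [0.64946466 0.15808025] yaw 5.547817946830617
top dot [243.88170653 210.85908209] 8 [0.58212075 0.19048533 0.025     ] fin [254.75327314 259.4572611 ] 69 [0.45090951 0.15934762 0.052     ]
needle px [255.26550556 185.15342518]
side dot [313.50971429 200.58285714] 4 [0.58313762 0.18819126 0.025     ] fin [276.47132197 216.27942608] 133 [0.44388911 0.13978785 0.052     ]
needle px [338.09955154 197.70012558]
```

```bash
cat > goto.py <<'E'
import sys
from h import *
from plant import ctrl
def go(x,y,z,yaw):
    o=ctrl.get_obs(); M=R.from_euler('xyz',o['orientation'],degrees=True).as_matrix()
    d=M.T@(np.array([x,y,z])-o['tool_pos'])*100
    cy=np.degrees(np.arctan2(M[1,0],M[0,0])); tw=-((yaw-cy+180)%360-180)
    print('linear cm',d.round(2),'twist',round(tw,2),'| now',o['tool_pos'].round(4),o['orientation'].round(2),'F',o['force'].round(2),'op',round(o['opening'],4),'t',round(o['clock'],2))
if __name__=='__main__': go(*map(float,sys.argv[1:]))
E
python3 goto.py .451 .1593 .27 -76.65
```

```text
linear cm [ 38.62 -38.16  13.45] twist -30.99 | now [0.2044 0.6431 0.4038] [-1.7999e+02 -9.0000e-02 -1.0764e+02] F [ 0.63 -0.75  0.14] op 0.0877 t 0.1
```

What could be mistaken for the target:
- **Blue fin:** the one on the grey carrier on the dark stage is at top (255,259). The pink look-alike's fin is at (222,320).
- **Dish:** the carrier's dish is at (244,211), with its red dot. The pink one's is at (196,362).
- **Lamp:** the white lamp with the rail and green knob is at (441,230), its knob at (366,224). The purple look-alike is at (461,303), and the green tube caps at (400-450,150) are not knobs either.

I choose the grey carrier and the white lamp. Crops c1 to c4 confirm this: grey plate, blue fin and red dot on the stage, and a green knob on the white lamp's rail.

carry_out:
  linear:
    - [38.6,-38.2,0]
    - [38.6,-38.2,0]
    - [38.6,-38.2,0]
    - [38.6,-38.2,0]
    - [38.6,-38.2,0]
    - [38.6,-38.2,0]
    - [38.6,-38.2,0]
    - [38.6,-38.2,0]
    - [38.6,-38.2,0]
    - [38.6,-38.2,0]
    - [38.6,-38.2,0]
    - [38.6,-38.2,0]
  twist: [-31,-31,-31,-31,-31,-31,-31,-31,-31,-31,-31,-31]
  fingers: 1

```text
clock: 1.1
tool_pos: [0.4321, 0.1959, 0.4046]
orientation: [180.0, -0.1, -76.6]
force: [1.9, -0.3, 1.2]
opening: 0.0874
```

```bash
python3 goto.py .451 .1593 .25 -76.65
```

```text
linear cm [ 3.98 -1.   15.46] twist 0.04 | now [0.4321 0.1959 0.4046] [ 1.7998e+02 -6.0000e-02 -7.6610e+01] F [ 1.9  -0.35  1.15] op 0.0874 t 1.1
```

carry_out:
  linear:
    - [4,-1,4]
    - [4,-1,8]
    - [4,-1,12]
    - [4,-1,15.5]
    - [4,-1,15.5]
    - [4,-1,15.5]
  twist: [0,0,0,0,0,0]

```text
clock: 1.6
tool_pos: [0.4505, 0.1584, 0.2481]
orientation: [179.7, -0.2, -76.6]
force: [1.4, 0.8, 0.8]
opening: 0.0876
```

```bash
python3 - <<'E'
from stage import *
for n in ("side","top"): cv2.imwrite(f"pics/{n}1.png",ctrl.snapshot(n))
E
python3 goto.py .451 .1593 .2015 -76.65
```

```text
linear cm [0.04 0.1  4.99] twist 0.1 | now [0.4518 0.16   0.2514] [-1.7992e+02 -5.0000e-02 -7.6550e+01] F [0.19 0.54 0.4 ] op 0.0877 t 1.7
```

View pics/top1.png

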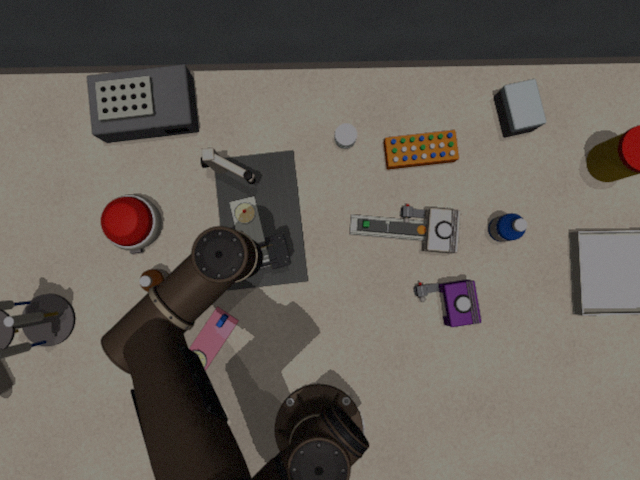

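View pics/side1.png

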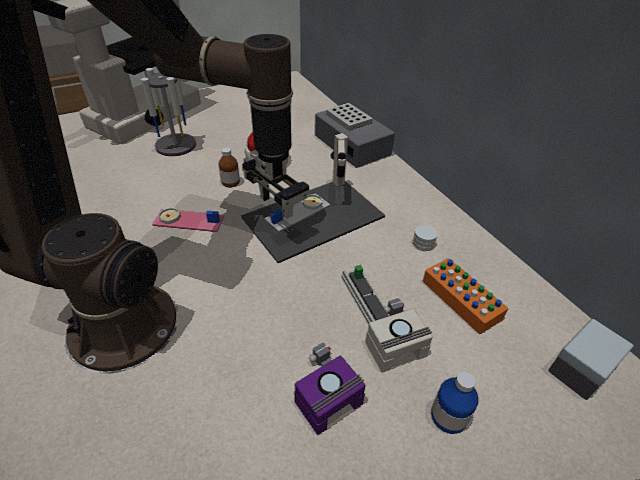

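The gripper stands over the blue fin, and the dot shows in both views (top ~244,211; side ~313,200). I'll lower and grip.

carry_out:
  linear:
    - [0,0.1,1.5]
    - [0,0.1,3]
    - [0,0.1,4.2]
    - [0,0.1,4.9]
    - [0,0.1,4.9]
    - [0,0.1,4.9]
    - [0,0.1,4.9]
  twist: [0,0,0,0,0,0,0]

```text
clock: 2.28
tool_pos: [0.4514, 0.1603, 0.2038]
orientation: [-179.8, 0.0, -76.5]
force: [0.1, 0.4, -0.2]
opening: 0.0875
```

carry_out:
  linear:
    - [0,0,0]
    - [0,0,0]
    - [0,0,0]
    - [0,0,0]
    - [0,0,0]
    - [0,0,0]
    - [0,0,0]
    - [0,0,0]
    - [0,0,0]
    - [0,0,0]
  twist: [0,0,0,0,0,0,0,0,0,0]
  fingers: -1

```text
clock: 3.12
tool_pos: [0.4515, 0.1603, 0.2038]
orientation: [-179.8, 0.0, -76.5]
force: [0.1, -0.8, -0.5]
opening: 0.0263
```

```bash
python3 - <<'E'
from stage import *
im={n:ctrl.snapshot(n) for n in("side","top")}
for n in im: cv2.imwrite(f"pics/{n}2.png",im[n])
for n,b in(('top',(230,195,35,35)),('side',(300,190,30,25))):
    d,k=hsvc(im[n],(170,120,60),(8,0,0),b);print(n,d,k,ray(ctrl.camera_params(n),d,.025))
crop(im['side'],230,125,170,140,4,'pics/c5.png')
E
python3 goto.py .5 .15 .2015 -76.65
```

```text
top [243.87327643 210.86868024] 8 [0.58209532 0.19050817 0.025     ]
side [313.51036866 200.5875576 ] 4 [0.58312905 0.18817019 0.025     ]
linear cm [ 2.13 -4.48  0.25] twist 0.13 | now [0.4515 0.1603 0.2038] [-1.798e+02  1.000e-02 -7.652e+01] F [-0.73 -1.   -0.  ] op 0.0185 t 3.22
```

View pics/c5.png

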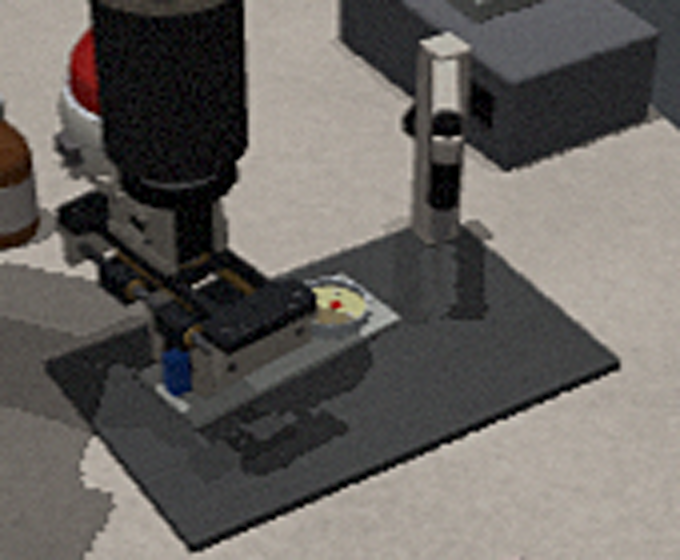

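The fingers straddle the blue fin and are still closing. The dot is unmoved.

carry_out:
  linear:
    - [0,0,0]
    - [0,0,0]
    - [0,0,0]
    - [0,0,0]
  twist: [0,0,0,0]

```text
clock: 3.55
tool_pos: [0.4514, 0.1602, 0.2038]
orientation: [-179.8, -0.0, -76.5]
force: [-0.3, -0.8, -0.5]
opening: 0.0142
```

```bash
python3 - <<'E'
from stage import *
from goto import go
im={n:ctrl.snapshot(n) for n in("side","top")}
for n,b in(('top',(230,195,35,35)),('side',(300,190,30,25))):
    d,k=hsvc(im[n],(170,120,60),(8,0,0),b);X=ray(ctrl.camera_params(n),d,.025);print(n,d,k,X)
    if n=='top':T=X
d=np.array([.64946,.15808])-T[:2];o=ctrl.get_obs();p=o['tool_pos'];print(d)
go(p[0]+d[0],p[1]+d[1],p[2],o['orientation'][2])
go(p[0]+.9*d[0],p[1]+.9*d[1],p[2],o['orientation'][2])
E
```

```text
top [243.39170226 210.94874924] 9 [0.58190374 0.19180087 0.025     ]
side [313.11053985 200.53556127] 6 [0.5821778 0.1889183 0.025    ]
[ 0.06755626 -0.03372087]
linear cm [ 4.85 -5.78  0.02] twist -0.0 | now [0.4514 0.1602 0.2038] [-179.81   -0.    -76.52] F [-0.38 -1.63  0.33] op 0.0135 t 3.65
linear cm [ 4.37 -5.21  0.02] twist -0.0 | now [0.4514 0.1602 0.2038] [-179.81   -0.    -76.52] F [-0.38 -1.63  0.33] op 0.0135 t 3.65
```

carry_out:
  linear:
    - [0.4,-0.5,0]
    - [0.8,-1,0]
    - [1.2,-1.5,0]
    - [1.7,-2,0]
    - [2.1,-2.5,0]
    - [2.6,-3.1,0]
    - [3.1,-3.7,0]
    - [3.5,-4.2,0.01]
    - [4.0,-4.7,0.02]
    - [4.4,-5.2,0.02]
    - [4.4,-5.2,0.02]
    - [4.4,-5.2,0.02]
  twist: [0,0,0,0,0,0,0,0,0,0,0,0]

```text
clock: 4.65
tool_pos: [0.5131, 0.1293, 0.2038]
orientation: [-179.7, -0.0, -76.6]
force: [1.6, -0.6, -0.2]
opening: 0.0141
```

```bash
python3 - <<'E'
from stage import *
from goto import go
im={n:ctrl.snapshot(n) for n in("side","top")}
for n,b in(('top',(235,175,35,35)),('side',(320,185,30,25))):
    cv2.imwrite(f"pics/{n}3.png",im[n])
    try: d,k=hsvc(im[n],(170,120,60),(8,0,0),b);print(n,d,k,ray(ctrl.camera_params(n),d,.025))
    except Exception as e: print(n,e)
go(.5,.15,.2,-76.5)
crop(im['side'],300,150,80,70,8,'pics/c6.png')
crop(im['top'],220,155,80,70,8,'pics/c7.png')
E
```

```text
top [254.8208589  187.75644172] 9 [0.64396321 0.16047786 0.025     ]
side [336.51654846 200.55319149] 4 [0.64457861 0.1581043  0.025     ]
linear cm [-2.29  0.75  0.38] twist -0.04 | now [0.5126 0.1295 0.2038] [-179.76    0.    -76.54] F [ 2.09 -0.04 -0.25] op 0.0137 t 4.75
```

View pics/c6.png

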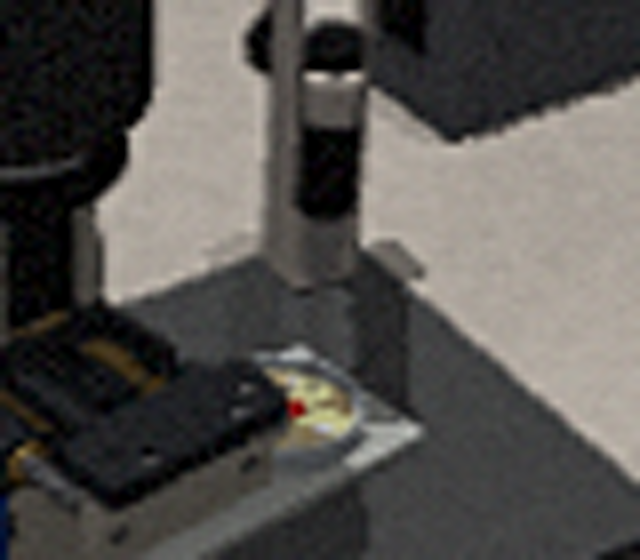

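View pics/c7.png

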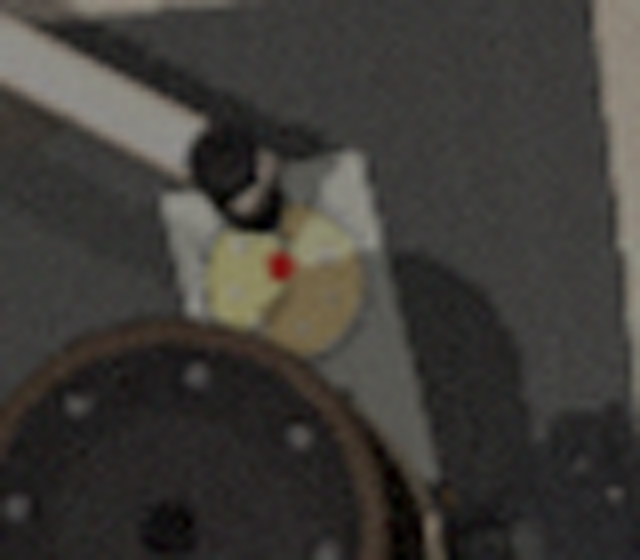

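```bash
python3 - <<'E'
from stage import *
from goto import go
s=cv2.imread('pics/side0.png');p=ctrl.camera_params('side')
g=cv2.GaussianBlur(cv2.cvtColor(s,cv2.COLOR_BGR2GRAY).astype(np.float32),(0,0),1)
o=np.array([230,125]);k=4
seg={'far':([500,268],[600,350],.01),'right':([200,550],[610,372],0),'near':([55,380],[180,540],0),'left':([60,360],[270,286],.01)}
L={}
for n,(a,b,z) in seg.items():
    c,d,e,m=edge(g,o+np.array(a)/k,o+np.array(b)/k,r=4)
    A=ray(p,c-20*d,z)[:2];B=ray(p,c+20*d,z)[:2];L[n]=(A,(B-A)/np.linalg.norm(B-A));print(n,e,m,np.degrees(np.arctan2(*L[n][1][::-1])))
def X(i,j):
    (A,u),(B,v)=L[i],L[j];return A+u*np.linalg.solve(np.c_[u,-v],B-A)[0]
C={a+b:X(a,b) for a in('far','near') for b in('left','right')}
ce=sum(C.values())/4;xd=(C['farleft']+C['farright']-C['nearleft']-C['nearright'])/2;yd=(C['farleft']+C['nearleft']-C['farright']-C['nearright'])/2
print(np.linalg.norm(xd),np.linalg.norm(yd),ce,'needle side',ce+.09*xd/np.linalg.norm(xd))
o=ctrl.get_obs();q=o['tool_pos'];go(q[0]+.0055,q[1]-.0024,q[2],o['orientation'][2])
E
```

```text
far 0.075116225 60 -84.81048092102822
right 0.043111827 60 5.434608424270235
near 0.053196423 60 -84.50101981499327
left 0.08437672 60 5.207911628611784
0.3585150384627636 0.2182229372565719 [0.56023512 0.14648925] needle side [0.64984728 0.15483557]
linear cm [ 0.36 -0.48  0.  ] twist -0.0 | now [0.5126 0.1295 0.2038] [-179.76    0.    -76.54] F [ 2.09 -0.04 -0.25] op 0.0137 t 4.75
```

carry_out:
  linear:
    - [0.13,-0.16,0]
    - [0.26,-0.32,0]
    - [0.38,-0.47,0]
    - [0.38,-0.47,0]
    - [0.38,-0.47,0]
    - [0.38,-0.47,0]
  twist: [0,0,0,0,0,0]

```text
clock: 5.25
tool_pos: [0.518, 0.1268, 0.2038]
orientation: [-179.8, -0.0, -76.5]
force: [-2.7, 0.2, 1.5]
opening: 0.0136
```

```bash
python3 - <<'E'
from stage import *
im={n:ctrl.snapshot(n) for n in("side","top")}
for n,b,N in(('top',(235,172,35,35),[.64946,.15808]),('side',(320,185,30,25),[.64985,.15484])):
    cv2.imwrite(f"pics/{n}4.png",im[n])
    d,k=hsvc(im[n],(170,120,60),(8,0,0),b);X=ray(ctrl.camera_params(n),d,.025);print(n,d,k,X,'left mm',(N-X[:2])*1000)
print(ctrl.get_obs()['force'],ctrl.get_obs()['tool_pos'])
crop(im['side'],300,150,80,70,8,'pics/c8.png')
crop(im['top'],220,155,80,70,8,'pics/c9.png')
E
```

```text
top [255.30607477 186.03193146] 7 [0.64860954 0.15912197 0.025     ] left mm [ 0.85045957 -1.0419691 ]
side [338.43979721 200.53485425] 4 [0.64975965 0.15565256 0.025     ] left mm [ 0.09034532 -0.81256179]
[-1.7347417  -0.33586561  2.97501023] [0.5179818  0.12679411 0.20381158]
```

View pics/c8.png

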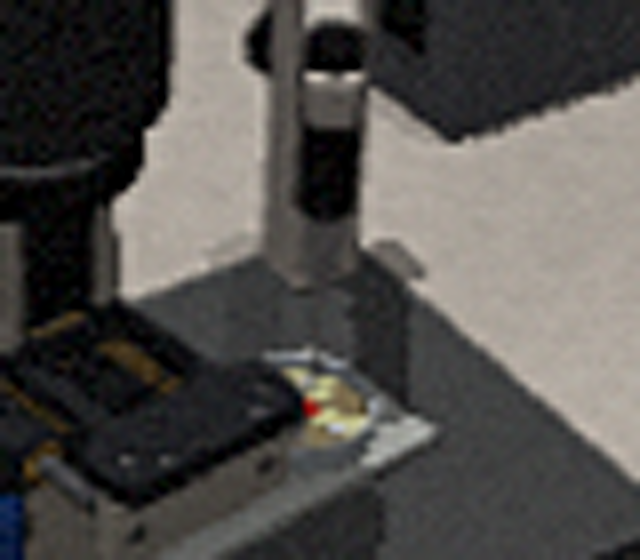

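View pics/c9.png

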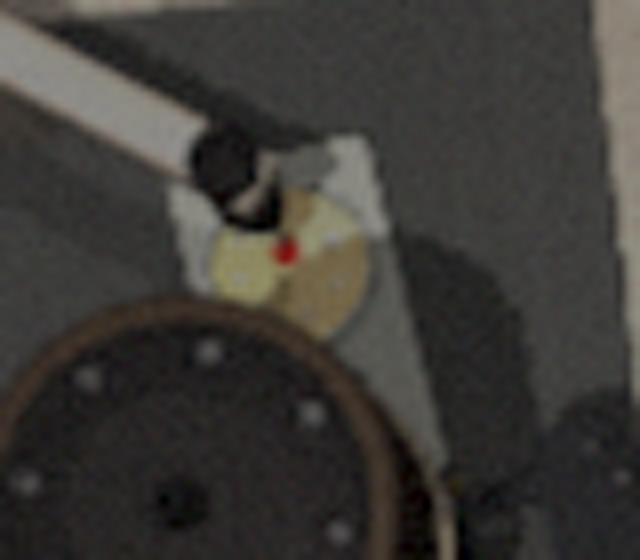

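About 1 mm remains. I'll nudge it, then open.

carry_out:
  linear:
    - [0.1,-0.05,0]
    - [0.1,-0.05,0]
    - [0.1,-0.05,0]
    - [0.1,-0.05,0]
  twist: [0,0,0,0]

```text
clock: 5.68
tool_pos: [0.5188, 0.126, 0.2038]
orientation: [-179.8, 0.0, -76.5]
force: [-1.1, 1.2, 1.0]
opening: 0.014
```

carry_out:
  linear:
    - [0,0,0]
    - [0,0,0]
    - [0,0,0]
    - [0,0,0]
    - [0,0,0]
    - [0,0,0]
    - [0,0,0]
    - [0,0,0]
  twist: [0,0,0,0,0,0,0,0]
  fingers: 0.3

```text
clock: 6.35
tool_pos: [0.5188, 0.126, 0.2038]
orientation: [-179.8, -0.0, -76.5]
force: [-0.0, -0.1, -0.1]
opening: 0.056
```

```bash
python3 - <<'E'
from stage import *
im={n:ctrl.snapshot(n) for n in("side","top")}
for n,b,N in(('top',(235,172,35,35),[.64946,.15808]),('side',(320,185,30,25),[.64985,.15484])):
    cv2.imwrite(f"pics/{n}5.png",im[n])
    d,k=hsvc(im[n],(170,120,60),(8,0,0),b);X=ray(ctrl.camera_params(n),d,.025);print(n,d,k,X,'left mm',(N-X[:2])*1000)
print(ctrl.get_obs())
E
```

```text
top [255.79831933 185.8942577 ] 8 [0.64895774 0.15779481 0.025     ] left mm [0.50225698 0.28518833]
side [338.51843044 200.54102259] 4 [0.64995506 0.15552313 0.025     ] left mm [-0.10505505 -0.68312509]
{'clock': 6.45, 'joint_pos': array([ 34.74254434,  19.99326154, -31.08238756,   0.14311908,
       -38.69421193,  68.60278349]), 'qvel': array([-0.06103466, -0.06255134,  0.02919429, -0.12485861,  0.02395795,
        0.03986028]), 'tau': array([-4.48692139e-03, -4.78522897e+01,  1.96974081e+01,  4.62305993e+00,
        1.00201175e-01, -3.10201031e-04]), 'tool_pos': array([0.5188195 , 0.12602613, 0.20383538]), 'orientation': array([-1.79752999e+02,  2.06939563e-04, -7.65431479e+01]), 'force': array([-0.17480216, -0.03824381,  0.3194344 ]), 'moment': array([-0.02354613, -0.00729604,  0.0177404 ]), 'opening': 0.05690367235475128}
```

Released with about 0.6 mm left. I'll lift and recheck with a clear view.

carry_out:
  linear:
    - [0,0,-1]
    - [0,0,-3]
    - [0,0,-6]
    - [0,0,-10]
    - [0,0,-14]
    - [0,0,-14]
    - [3,2,-14]
    - [6,5,-14]
    - [9,8,-14]
    - [9,8,-14]
    - [9,8,-14]
    - [9,8,-14]
  twist: [0,0,0,0,0,0,0,0,0,0,0,0]
  fingers: 1

```text
clock: 7.45
tool_pos: [0.4615, 0.0196, 0.3445]
orientation: [-179.6, 0.0, -76.6]
force: [0.1, -0.7, -0.1]
opening: 0.088
```

```bash
python3 - <<'E'
from stage import *
im={n:ctrl.snapshot(n) for n in("side","top")}
for n,b,N in(('top',(235,172,35,35),[.64946,.15808]),('side',(320,185,30,25),[.64985,.15484])):
    cv2.imwrite(f"pics/{n}6.png",im[n])
    d,k=hsvc(im[n],(170,120,60),(8,0,0),b);X=ray(ctrl.camera_params(n),d,.025);print(n,d,k,X,'left mm',(N-X[:2])*1000)
print(ctrl.get_obs()['tool_pos'])
# rail/slide geometry from picture 0
t=cv2.imread('pics/top0.png');p=ctrl.camera_params('top');s=cv2.imread('pics/side0.png');ps=ctrl.camera_params('side')
k1,a=hsvc(t,(45,120,40),(80,0,0),(350,205,40,40));k2,b=hsvc(s,(45,120,30),(80,0,0),(345,260,30,25))
print('knob top',k1,a,ray(p,k1,.064),'side',k2,b,ray(ps,k2,.05))
g=cv2.GaussianBlur(cv2.cvtColor(t,cv2.COLOR_BGR2GRAY).astype(np.float32),(0,0),.7)
o=np.array([340,190]);
for nm,A,B,z in(('bar +x',[180,180],[270,188],.03),('bar -x',[120,245],[450,272],.03),('rail -x',[70,265],[480,300],.0),('rail +x',[75,150],[360,170],.02)):
    c,d,e,m=edge(g,o+np.array(A)/6,o+np.array(B)/6,r=2)
    P=ray(p,c-10*d,z)[:2];Q=ray(p,c+10*d,z)[:2];u=P-Q;print(nm,P,Q,np.degrees(np.arctan2(u[1],u[0])),e,m)
E
```

```text
top [255.78146611 185.92669433] 8 [0.64887072 0.15784109 0.025     ] left mm [0.58928201 0.23890775]
side [338.48720801 200.567297  ] 4 [0.64980913 0.15545337 0.025     ] left mm [ 0.0408722  -0.61337115]
[0.46194723 0.02033929 0.34395509]
knob top [365.66372913 223.55364873] 40 [ 0.53849879 -0.13120224  0.064     ] side [358.40264984 272.10365931] 88 [ 0.537874   -0.13828662  0.05      ]
bar +x [ 0.55399157 -0.13836402] [ 0.54839661 -0.19135306] 83.97263745008227 0.05789709 60
bar -x [ 0.51891598 -0.1596569 ] [ 0.51326631 -0.21255026] 83.90321425513773 0.056564894 60
rail -x [ 0.50693381 -0.16260328] [ 0.50118529 -0.21666409] 83.93029865193068 0.09864186 49
rail +x [ 0.55933699 -0.12783313] [ 0.55452653 -0.18132205] 84.86100974579698 0.066955514 34
```

```bash
python3 - <<'E'
from stage import *
p=ctrl.camera_params('top');ps=ctrl.camera_params('side')
t=cv2.imread('pics/top6.png');crop(t,385,195,50,40,14,'pics/c10.png')
a=np.radians(-96.06);u=np.array([np.cos(a),np.sin(a)])
K=np.array([.5385,-.1312])
for nm,q,z in(('notch',(388,226.7),.03),('block',(407.3,211.7),.036),('tail',(407.4,205),.022)):
    X=ray(p,q,z)[:2];print(nm,X,(X-K)@u*1000)
for nm,q,z in(('notchS',(320+212/4.5,250+202/4.5),.03),('blockS',(320+345/4.5,250+240/4.5),.036)):
    X=ray(ps,q,z)[:2];print(nm,X,(X-K)@u*1000)
E
python3 goto.py .5385 -.1312 .30 -96.06
```

```text
notch [ 0.53196365 -0.19375407] 62.89454953622874
block [ 0.57048416 -0.24522327] 110.00953400024378
tail [ 0.59010204 -0.24854486] 111.24150696181128
notchS [ 0.52928443 -0.19483024] 64.24754872848963
blockS [ 0.57352354 -0.25066296] 115.0979611225825
linear cm [16.52 -3.89  4.41] twist 19.55 | now [0.4619 0.0203 0.344 ] [-1.797e+02  1.000e-02 -7.651e+01] F [ 0.89 -0.22  0.41] op 0.0875 t 7.55
```

View pics/c10.png

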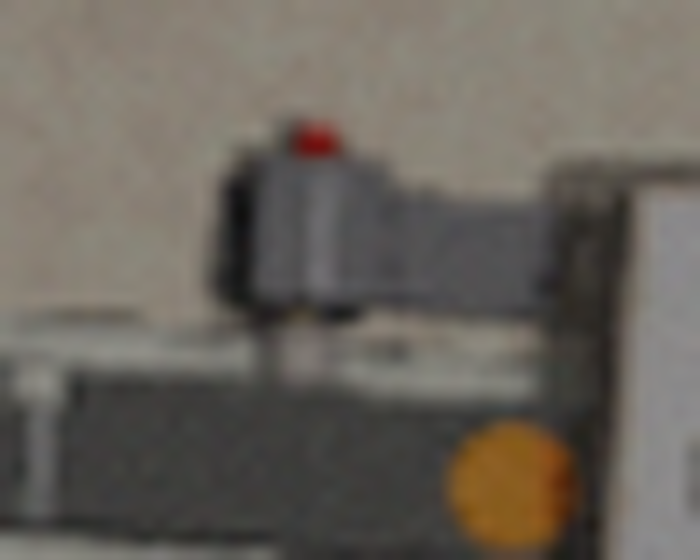

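The block's white line is at about (407.6,212) and the notch line at (388,227), so the travel to the click is about 47-51 mm. The red tail sits at (407.5,205). Next I go over the knob.

carry_out:
  linear:
    - [4,-1,0]
    - [8,-2,0]
    - [12,-3,1.5]
    - [16.5,-3.9,3]
    - [16.5,-3.9,4.4]
    - [16.5,-3.9,4.4]
    - [16.5,-3.9,4.4]
    - [16.5,-3.9,4.4]
  twist: [5,10,15,19.5,19.5,19.5,19.5,19.5]

```text
clock: 8.22
tool_pos: [0.5391, -0.1302, 0.3003]
orientation: [-179.7, 0.1, -95.9]
force: [-0.4, 0.2, 0.2]
opening: 0.0877
```

```bash
python3 goto.py .5385 -.1312 .212 -96.06;  python3 - <<'E'
from h import *
from plant import ctrl
cv2.imwrite('pics/s7.png',ctrl.snapshot('side'))
E
```

```text
linear cm [0.12 0.09 8.83] twist 0.12 | now [ 0.5391 -0.1302  0.3003] [-1.7974e+02  9.0000e-02 -9.5940e+01] F [-0.41  0.23  0.23] op 0.0877 t 8.22
```

View pics/s7.png

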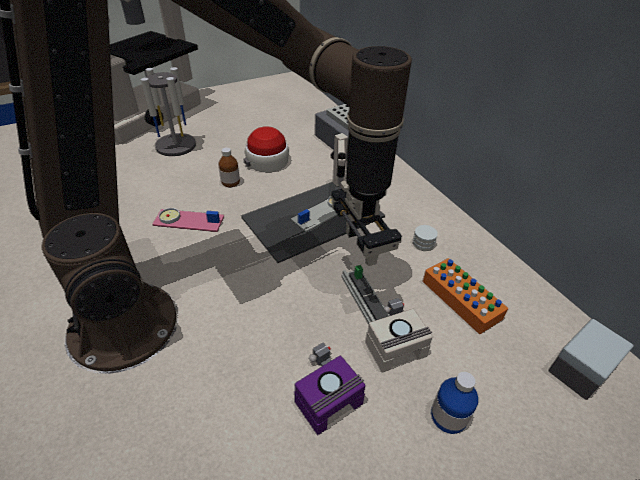

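The open gripper is right above the green knob (side ~358,271) and clear of the lamp and rack. I descend and grip.

carry_out:
  linear:
    - [0.1,0.1,2.5]
    - [0.1,0.1,5]
    - [0.1,0.1,7]
    - [0.1,0.1,8.2]
    - [0.1,0.1,8.7]
    - [0.1,0.1,8.7]
    - [0.1,0.1,8.7]
    - [0.1,0.1,8.7]
  twist: [0,0,0,0,0,0,0,0]

```text
clock: 8.93
tool_pos: [0.5391, -0.1302, 0.2153]
orientation: [-179.5, 0.1, -95.8]
force: [-0.4, 0.3, 0.1]
opening: 0.0872
```

carry_out:
  linear:
    - [0,0,0]
    - [0,0,0]
    - [0,0,0]
    - [0,0,0]
    - [0,0,0]
    - [0,0,0]
    - [0,0,0]
    - [0,0,0]
    - [0,0,0]
    - [0,0,0]
    - [0,0,0]
    - [0,0,0]
  twist: [0,0,0,0,0,0,0,0,0,0,0,0]
  fingers: -1

```text
clock: 9.93
tool_pos: [0.5391, -0.1305, 0.2153]
orientation: [-179.5, 0.1, -95.9]
force: [-0.4, 2.1, 0.1]
opening: 0.0158
```

carry_out:
  linear:
    - [0,0,0]
    - [0,0,0]
    - [0,0,0]
    - [0,0,0]
  twist: [0,0,0,0]

```text
clock: 10.27
tool_pos: [0.5391, -0.1303, 0.2152]
orientation: [-179.5, 0.1, -95.9]
force: [-0.1, 3.1, -0.0]
opening: 0.0157
```

```bash
python3 - <<'E'
from stage import *
cv2.imwrite('pics/s8.png',ctrl.snapshot('side'));t=ctrl.snapshot('top');cv2.imwrite('pics/t8.png',t)
crop(t,340,180,130,95,6,'pics/c11.png')
o=ctrl.get_obs();print(o['tool_pos'],o['orientation'],o['force'],o['opening'],o['clock'])
E
```

```text
[ 0.5391222  -0.13027719  0.21526592] [-1.79537099e+02  1.13957221e-01 -9.58478390e+01] [-0.61817605  4.26923337  0.85895864] 0.015888565566672116 10.3667
```

View pics/c11.png

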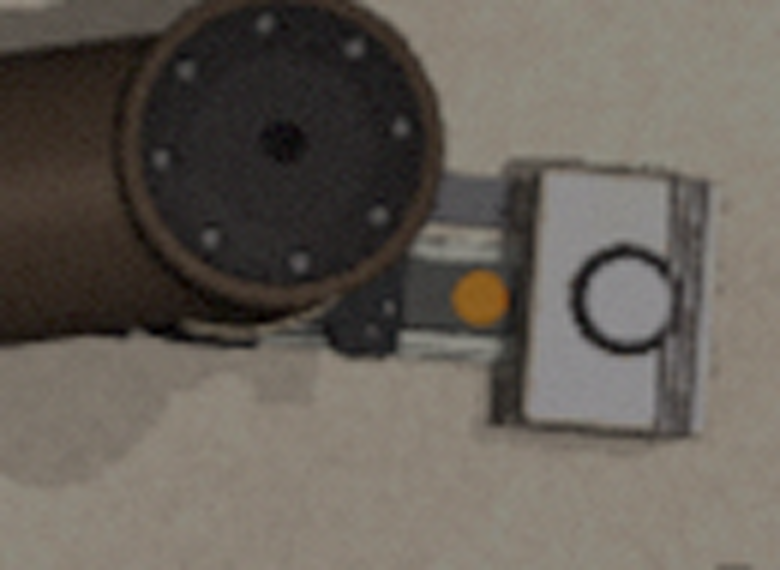

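View pics/s8.png

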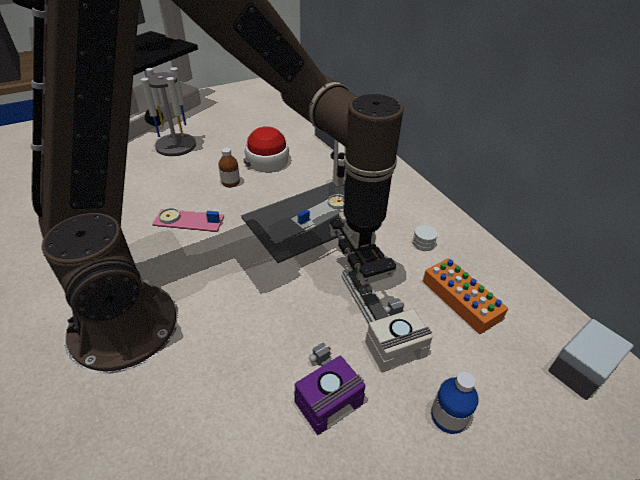

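The knob is gripped (opening 15.8 mm). Closing pushed the slide ~1-4 mm back, so about 51-54 mm remain. I'll slide 36 mm first.

carry_out:
  linear:
    - [0.4,0,0]
    - [0.8,0,0]
    - [1.2,0,0]
    - [1.6,0,0]
    - [2.0,0,0]
    - [2.4,0,0]
    - [2.8,0,0]
    - [3.2,0,0]
    - [3.6,0,0]
    - [3.6,0,0]
    - [3.6,0,0]
  twist: [0,0,0,0,0,0,0,0,0,0,0]

```text
clock: 11.28
tool_pos: [0.5353, -0.1666, 0.2153]
orientation: [-179.6, 0.1, -95.9]
force: [-1.4, -3.7, 1.5]
opening: 0.0157
```

```bash
cat > chk.py <<'E'
from stage import *
import sys
n=sys.argv[1]
o=ctrl.get_obs();s=ctrl.snapshot('side');t=ctrl.snapshot('top');cv2.imwrite(f'pics/s{n}.png',s);cv2.imwrite(f'pics/t{n}.png',t)
a=np.radians(-96.06);u=np.array([np.cos(a),np.sin(a),0]);M=R.from_euler('xyz',o['orientation'],degrees=True).as_matrix()
G=o['tool_pos']+M[:,2]*.1593
print('G along',((G-[.5385,-.1312,.05])@u*1000).round(2),'force along',(o['force']@u).round(2),o['force'].round(2),'op',round(o['opening'],4),'t',o['clock'],o['orientation'].round(2))
try:
    d,k=hsvc(s,(170,120,60),(8,0,0),(392,290,22,25));print('tail side px',d,k)
except Exception as e: print('no tail')
crop(s,340,255,90,70,8,f'pics/cs{n}.png'); crop(t,340,180,130,95,6,f'pics/ct{n}.png')
E
python3 - <<'E'
from stage import *
s=cv2.imread('pics/side0.png');print(hsvc(s,(170,120,60),(8,0,0),(392,290,22,25)))
s=cv2.imread('pics/s8.png');print(hsvc(s,(170,120,60),(8,0,0),(392,290,22,25)))
E
python3 chk.py 9
```

```text
(array([403.        , 303.56818182]), 2)
(array([403.        , 303.57877814]), 2)
G along 35.32 force along 3.78 [-1.36 -3.66  1.47] op 0.0157 t 11.2833 [-1.7956e+02  8.0000e-02 -9.5860e+01]
tail side px [402.80223285 303.8692185 ] 4
```

View pics/cs9.png

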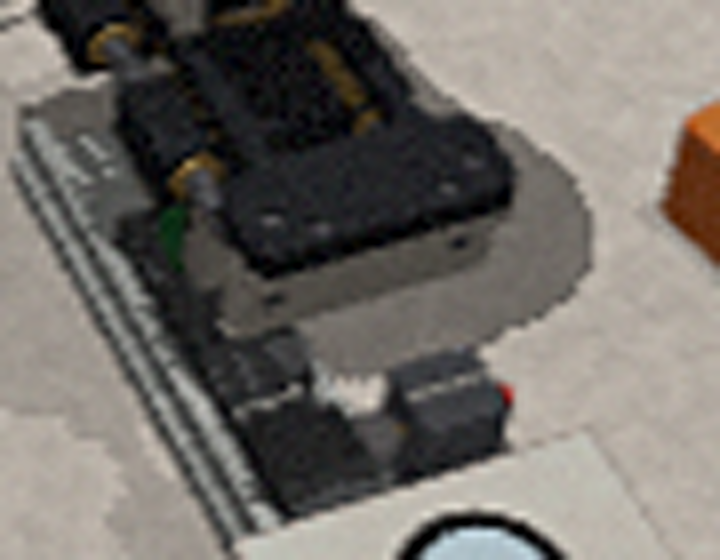

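View pics/ct9.png

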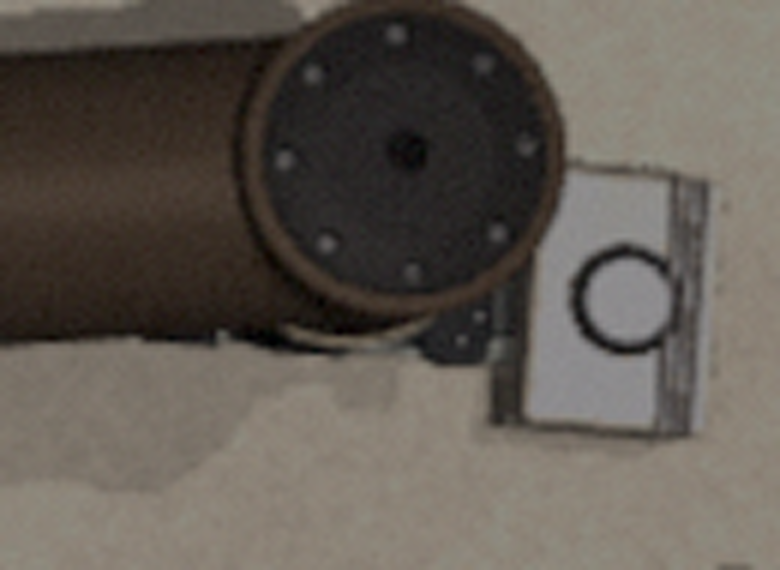

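```bash
python3 - <<'E'
from stage import *
ps=ctrl.camera_params('side');a=np.radians(-96.06);u=np.array([np.cos(a),np.sin(a)])
A=ray(ps,(340+268/8,255+400/8),.03)[:2];B=ray(ps,(340+447/8,255+384/8),.036)[:2];print(A,B,(B-A)@u*1000)
E
```

```text
[ 0.52635095 -0.22708345] [ 0.57245488 -0.24903836] 16.965030491409674
```

carry_out:
  linear:
    - [0.2,0,0]
    - [0.4,0,0]
    - [0.6,0,0]
    - [0.8,0,0]
    - [0.8,0,0]
  twist: [0,0,0,0,0]

```text
clock: 11.8
tool_pos: [0.5344, -0.1745, 0.2152]
orientation: [-179.6, 0.1, -95.8]
force: [-1.0, -0.6, 1.1]
opening: 0.0161
```

```bash
python3 chk.py 10
```

```text
G along 43.26 force along 0.72 [-1.03 -0.61  1.07] op 0.0161 t 11.8 [-1.7957e+02  8.0000e-02 -9.5840e+01]
tail side px [402.7908805  303.86006289] 4
```

carry_out:
  linear:
    - [0.07,0,0]
    - [0.14,0,0]
    - [0.21,0,0]
  twist: [0,0,0]

```text
clock: 12.15
tool_pos: [0.5342, -0.1762, 0.2152]
orientation: [-179.6, 0.1, -95.9]
force: [-1.3, 5.2, 3.3]
opening: 0.0156
```

```bash
python3 chk.py 11
```

```text
G along 44.96 force along -5.01 [-1.33  5.18  3.34] op 0.0156 t 12.15 [-1.7956e+02  1.0000e-01 -9.5850e+01]
tail side px [402.78797468 303.85601266] 4
```

Moving drag is about 5 N. I continue in short slow steps.

carry_out:
  linear:
    - [0.07,0,0]
    - [0.14,0,0]
  twist: [0,0]

```text
clock: 12.42
tool_pos: [0.5341, -0.1776, 0.2152]
orientation: [-179.6, 0.1, -95.8]
force: [-1.4, 3.4, 2.5]
opening: 0.0158
```

```bash
python3 chk.py 12
```

```text
G along 46.3 force along -3.27 [-1.38  3.43  2.46] op 0.0158 t 12.4167 [-1.7956e+02  1.0000e-01 -9.5840e+01]
tail side px [402.78821656 303.85987261] 4
```

carry_out:
  linear:
    - [0.07,0,0]
    - [0.14,0,0]
  twist: [0,0]

```text
clock: 12.68
tool_pos: [0.534, -0.1793, 0.2152]
orientation: [-179.6, 0.1, -95.8]
force: [-1.8, 2.2, 2.5]
opening: 0.0155
```

```bash
python3 chk.py 13
```

```text
G along 48.16 force along -1.95 [-1.83  2.16  2.52] op 0.0155 t 12.6833 [-1.7957e+02  7.0000e-02 -9.5840e+01]
tail side px [402.67171717 303.34343434] 3
```

View pics/cs13.png

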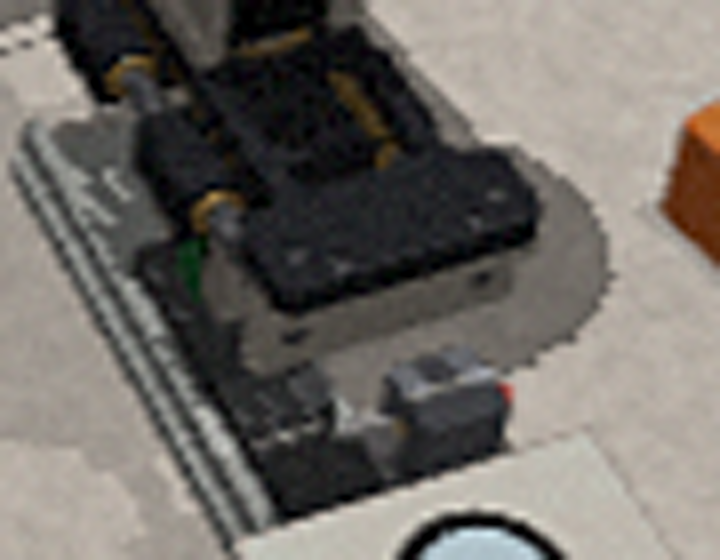

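carry_out:
  linear:
    - [0.06,0,0]
    - [0.1,0,0]
  twist: [0,0]

```text
clock: 12.95
tool_pos: [0.5338, -0.1809, 0.2153]
orientation: [-179.6, 0.0, -95.8]
force: [-0.4, -1.3, 1.2]
opening: 0.0156
```

```bash
python3 chk.py 14; python3 - <<'E'
from stage import *
ps=ctrl.camera_params('side');a=np.radians(-96.06);u=np.array([np.cos(a),np.sin(a)])
A=ray(ps,(340+295/8,255+434/8),.03)[:2];B=ray(ps,(340+447/8,255+384/8),.036)[:2];print((B-A)@u*1000)
E
```

```text
G along 49.85 force along 1.31 [-0.41 -1.27  1.24] op 0.0156 t 12.95 [-1.7957e+02  4.0000e-02 -9.5850e+01]
no tail
3.2051501718857893
```

View pics/cs14.png

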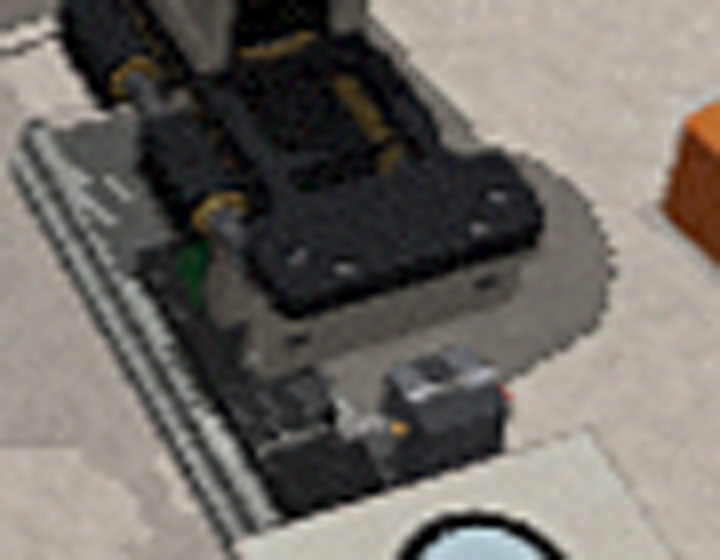

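The red tail has nearly vanished and the force has flipped to a slight forward pull, so the ball is dropping in. I'll nudge in tenths of a millimetre to balance the force.

carry_out:
  linear:
    - [0.03,0,0]
    - [0.03,0,0]
    - [0.03,0,0]
  twist: [0,0,0]

```text
clock: 13.3
tool_pos: [0.5338, -0.1815, 0.2153]
orientation: [-179.6, 0.0, -95.8]
force: [-0.7, -2.1, 0.3]
opening: 0.0156
```

```bash
python3 chk.py 15; python3 - <<'E'
from h import *
for n in(0,13,14,15):
    s=cv2.imread(f'pics/s{n}.png') if n else cv2.imread('pics/side0.png')
    c=s[298:310,399:408].astype(int); r=c[...,2]-c[...,1]; r[r<12]=0; yy,xx=np.mgrid[298:310,399:408]; print(n,r.sum(),(r*xx).sum()/r.sum())
E
```

```text
G along 50.41 force along 2.21 [-0.73 -2.14  0.3 ] op 0.0156 t 13.3 [-1.7957e+02  2.0000e-02 -9.5850e+01]
no tail
0 277 403.05415162454875
13 304 403.04605263157896
14 149 403.2751677852349
15 132 403.1136363636364
```

View pics/cs15.png

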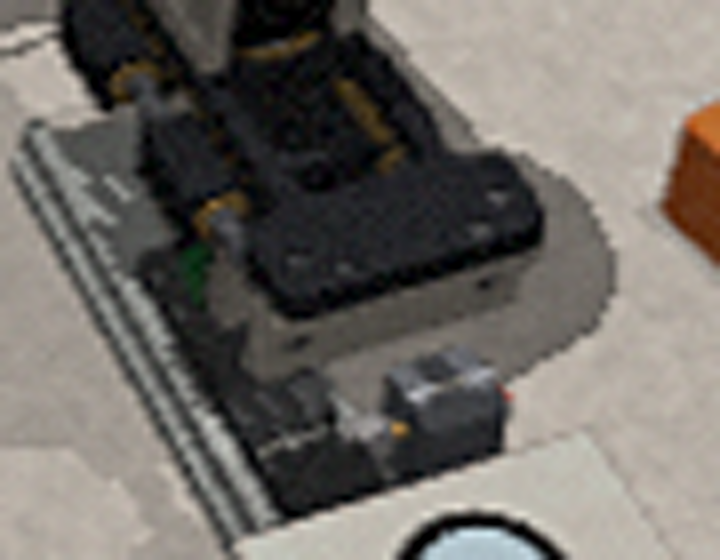

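carry_out:
  linear:
    - [0.05,0,0]
    - [0.05,0,0]
    - [0.05,0,0]
  twist: [0,0,0]

```text
clock: 13.65
tool_pos: [0.5337, -0.1819, 0.2153]
orientation: [-179.6, 0.0, -95.8]
force: [0.2, -1.3, 1.9]
opening: 0.0155
```

```bash
python3 chk.py 16; python3 - <<'E'
from h import *
for n in(13,14,15,16):
    s=cv2.imread(f'pics/s{n}.png')
    c=s[298:310,399:408].astype(int); r=c[...,2]-c[...,1]; r[r<12]=0;print(n,r.sum())
E
```

```text
G along 50.86 force along 1.28 [ 0.22 -1.31  1.87] op 0.0155 t 13.65 [-1.7957e+02  2.0000e-02 -9.5850e+01]
no tail
13 304
14 149
15 132
16 115
```

carry_out:
  linear:
    - [0.04,0,0]
    - [0.04,0,0]
    - [0.04,0,0]
    - [0.04,0,0]
  twist: [0,0,0,0]

```text
clock: 14.08
tool_pos: [0.5337, -0.1822, 0.2153]
orientation: [-179.6, 0.0, -95.8]
force: [-0.4, 1.0, 1.3]
opening: 0.0154
```

```bash
python3 chk.py 17; python3 - <<'E'
from h import *
for n in(14,15,16,17):
    s=cv2.imread(f'pics/s{n}.png')
    c=s[298:310,399:408].astype(int); r=c[...,2]-c[...,1]; r[r<12]=0;print(n,r.sum())
E
```

```text
G along 51.18 force along -0.94 [-0.41  0.99  1.3 ] op 0.0154 t 14.0833 [-1.7957e+02  3.0000e-02 -9.5850e+01]
no tail
14 149
15 132
16 115
17 131
```

carry_out:
  linear:
    - [0.05,0,0]
    - [0.05,0,0]
    - [0.05,0,0]
    - [0.05,0,0]
  twist: [0,0,0,0]

```text
clock: 14.52
tool_pos: [0.5336, -0.1827, 0.2152]
orientation: [-179.6, 0.0, -95.8]
force: [-1.2, 1.0, 1.4]
opening: 0.0156
```

```bash
python3 chk.py 18; python3 - <<'E'
from h import *
for n in(16,17,18):
    s=cv2.imread(f'pics/s{n}.png')
    c=s[298:310,399:408].astype(int); r=c[...,2]-c[...,1]; r[r<12]=0;print(n,r.sum())
E
```

```text
G along 51.69 force along -0.91 [-1.24  1.05  1.39] op 0.0156 t 14.5167 [-1.7957e+02  3.0000e-02 -9.5850e+01]
no tail
16 115
17 131
18 125
```

carry_out:
  linear:
    - [0.06,0,0]
    - [0.06,0,0]
    - [0.06,0,0]
    - [0.06,0,0]
  twist: [0,0,0,0]

```text
clock: 14.95
tool_pos: [0.5336, -0.1834, 0.2153]
orientation: [-179.6, 0.0, -95.8]
force: [-1.3, 0.5, 1.5]
opening: 0.0161
```

```bash
python3 chk.py 19; python3 - <<'E'
from h import *
for n in(17,18,19):
    s=cv2.imread(f'pics/s{n}.png')
    c=s[298:310,399:408].astype(int); r=c[...,2]-c[...,1]; r[r<12]=0;print(n,r.sum())
E
```

```text
G along 52.35 force along -0.38 [-1.29  0.52  1.48] op 0.0161 t 14.95 [-1.7957e+02  2.0000e-02 -9.5840e+01]
no tail
17 131
18 125
19 139
```

View pics/cs19.png

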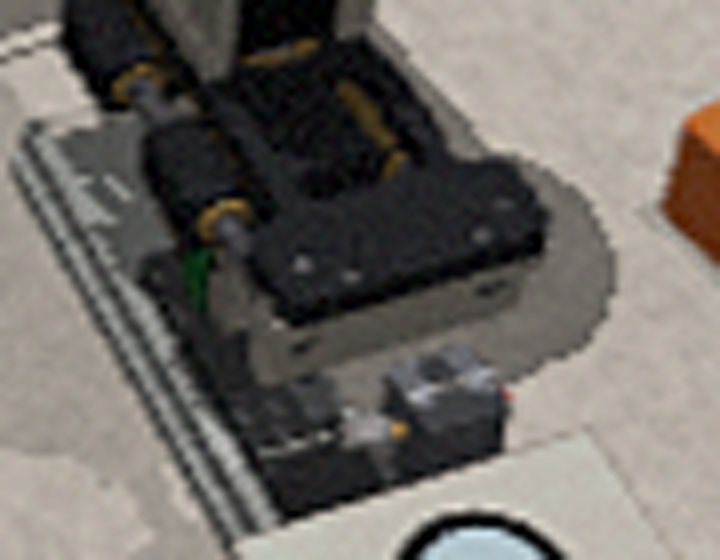

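```bash
python3 - <<'E'
from stage import *
p=ctrl.camera_params('top');ps=ctrl.camera_params('side');a=np.radians(-96.06);u=np.array([np.cos(a),np.sin(a)]);v=np.array([-u[1],u[0]]);K=np.array([.5385,-.1312])
for f in('top0','top6','t8'):
    t=cv2.imread(f'pics/{f}.png');d,k=hsvc(t,(8,120,60),(25,0,0),(405,220,30,20));print(f,'disc',d,k,(ray(p,d,.03)[:2]-K)@u*1000)
# profile of brightness along rail at given lateral positions & height, many pictures
def prof(im,pp,z,lat,s0,s1):
    g=cv2.cvtColor(im,cv2.COLOR_BGR2GRAY).astype(np.float32);S=np.arange(s0,s1,.25);acc=0
    for l in lat:
        q=np.array([proj(pp,[*(K+u*s/1000+v*l/1000),z]) for s in S],np.float32);acc=acc+cv2.remap(g,q[None,:,0],q[None,:,1],cv2.INTER_CUBIC)[0]
    return S,acc/len(lat)
def ridge(S,y):
    y=y-np.median(y);i=y.argmax();k=slice(max(0,i-12),i+13);w=np.clip(y[k],0,None);return S[i],(S[k]*w).sum()/w.sum()
lateral_sign=v; print('v',v)
t0=np.mean([cv2.imread(f'pics/{f}.png').astype(np.float32) for f in('top0','top6')],0).astype(np.uint8)
print('notch line top',ridge(*prof(t0,p,.03,np.arange(-10,8,2),45,80)))
for l in ([26,28,30],[28,32,36],[32,36,40],[34,38,42]): print('block top',l,ridge(*prof(t0,p,.036,l,100,122)))
s0=cv2.imread('pics/side0.png')
print('notch line side',ridge(*prof(s0,ps,.03,np.arange(-10,8,2),45,80)))
for l in ([26,28,30],[28,32,36],[32,36,40],[34,38,42]): print('block side',l,ridge(*prof(s0,ps,.036,l,100,126)))
for n in (9,13,14,15,16,17,18,19):
    s=cv2.imread(f'pics/s{n}.png'); print(n,'notch side',ridge(*prof(s,ps,.03,np.arange(-8,8,2),88,122)))
o=ctrl.get_obs()
M=R.from_euler('xyz',[-179.537,.114,-95.848],degrees=True).as_matrix();print('G at grip',(np.array([.53912,-.13028])+M[:2,2]*.1593-K)@u*1000)
E
```

```text
top0 disc [421.21587302 229.34504913] 69 151.5457279777281
top6 disc [421.24808659 229.26687283] 68 151.61547663317134
t8 disc [419.74213354 229.1637759 ] 70 147.60105859620566
v [ 0.99441189 -0.10556987]
notch line top (np.float64(61.5), np.float64(61.49405103222324))
block top [26, 28, 30] (np.float64(121.75), np.float64(120.40529075518039))
block top [28, 32, 36] (np.float64(121.75), np.float64(120.44282454837547))
block top [32, 36, 40] (np.float64(110.5), np.float64(110.79670083621825))
block top [34, 38, 42] (np.float64(110.75), np.float64(110.79532551716538))
notch line side (np.float64(63.0), np.float64(62.913744703085456))
block side [26, 28, 30] (np.float64(100.75), np.float64(101.80425147425791))
block side [28, 32, 36] (np.float64(100.0), np.float64(101.30607575607333))
block side [32, 36, 40] (np.float64(100.0), np.float64(100.95571157686054))
block side [34, 38, 42] (np.float64(112.25), np.float64(112.36867901613809))
9 notch side (np.float64(95.5), np.float64(95.4983554973409))
13 notch side (np.float64(108.25), np.float64(108.39129465247439))
14 notch side (np.float64(109.75), np.float64(109.79265374442463))
15 notch side (np.float64(110.75), np.float64(110.72549044440707))
16 notch side (np.float64(111.25), np.float64(111.16157869602782))
17 notch side (np.float64(111.5), np.float64(111.49321323597958))
18 notch side (np.float64(112.0), np.float64(111.94849270512367))
19 notch side (np.float64(112.5), np.float64(112.49865041584557))
G at grip -1.3020178215568714
```

Two independent views put the click at G = 52.0 to 52.2 mm, and the slide is now at 52.35 mm with near-zero force and the tail in. I'll back off 0.1 mm, hold, and do the final check.

carry_out:
  linear:
    - [-0.02,0,0]
    - [-0.02,0,0]
    - [-0.02,0,0]
    - [-0.02,0,0]
    - [-0.02,0,0]
    - [-0.02,0,0]
  twist: [0,0,0,0,0,0]

```text
clock: 15.55
tool_pos: [0.5336, -0.1832, 0.2153]
orientation: [-179.6, 0.0, -95.8]
force: [-0.9, -1.3, 1.1]
opening: 0.0158
```

```bash
python3 chk.py 20; python3 - <<'E'
from stage import *
s=cv2.imread('pics/s20.png');c=s[298:310,399:408].astype(int); r=c[...,2]-c[...,1]; r[r<12]=0;print('tail',r.sum())
for n,f,b,N in(('top','t20',(235,172,35,35),[.64946,.15808]),('side','s20',(330,190,20,20),[.64985,.15484])):
    try: d,k=hsvc(cv2.imread(f'pics/{f}.png'),(170,120,60),(8,0,0),b);X=ray(ctrl.camera_params(n),d,.025);print(n,d,k,(N-X[:2])*1000)
    except Exception as e:print(n,e)
E
```

```text
G along 52.18 force along 1.36 [-0.91 -1.27  1.07] op 0.0158 t 15.55 [-1.7957e+02  2.0000e-02 -9.5850e+01]
no tail
tail 115
top [255.79705056 185.91783708] 8 [0.56607115 0.28106253]
side [338.48504983 200.56478405] 4 [ 0.04065902 -0.62680751]
```

View pics/s20.png

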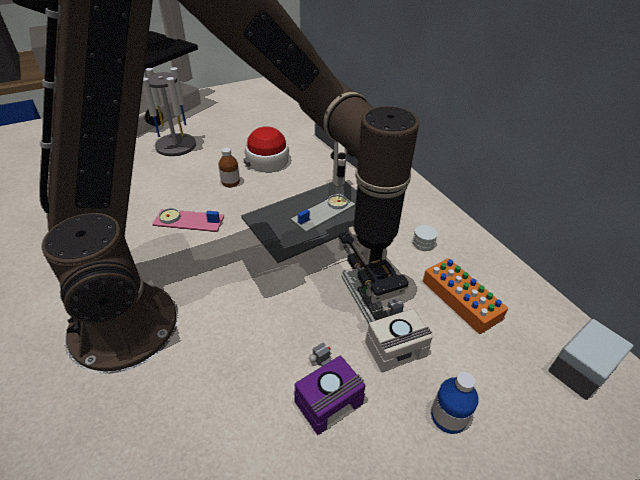

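View pics/t20.png

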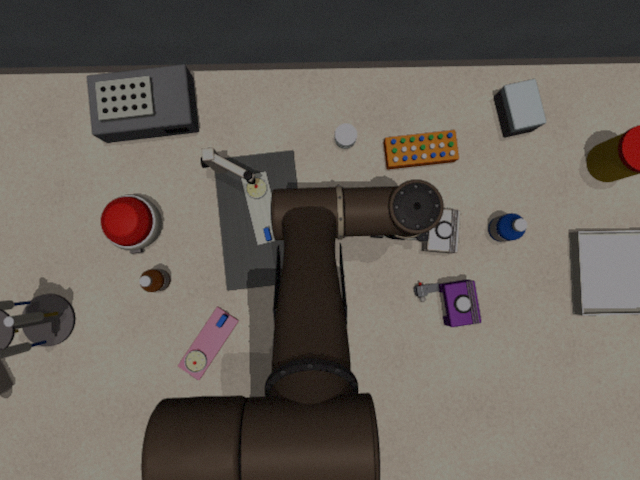

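The dot sits at the needle (top 255.8,185.9; side 338.5,200.6), the bystanders are where they were, and the knob is gripped with the ball in. I'm handing in.

```bash
python3 -c "
from plant import ctrl
print(ctrl.close_job())"
```

```text
the job is handed in; nothing more can be done
None
```

I slid the carrier by its blue fin until the red dot lay under the needle and let go of it there. I then slid the green knob to the notch and handed in at about 15.6 s, still gripping it with the ball in.

- **Dot under needle:** my last check put the dot within about 0.65 mm of the needle in both views. I worked the needle position out from the stage edges, because the tip itself was too thin to see. The views disagree by about 0.9 mm across the stage, so the error could be up to about 1 mm.
- **Notch:** the drag was about 5 N on the way. It dropped to within about 1–2 N of zero (close to the sensor noise) as the red tail moved in. From the white lines, the top view put the click at 52.0 mm and the side view at about 52.2 mm. The slide ended at 52.2 mm.
- **Not confirmed:** I found no force peak on the far side of the notch, so being centred in it rests on the white lines and the tail rather than on force.
- **Slide pushed back:** closing on the knob pushed the slide about 4 mm back before I moved it. I allowed for that.
- **Bystanders:** none looks moved in the last pictures. The highest wrist force I read was about 6 N.

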